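# Rack the core tubes and lock the rack

## Robot

A 6-joint arm with a two-finger parallel gripper is mounted at the origin on the work surface. World frame = base frame: x ahead of the robot, y to its left, z up, the work surface at z = 0. Lengths are in m, angles in rad, forces in N, time in s.
With the tool pointing down it reaches from about 0.35 to 0.725 m from the base axis. Payload 6 kg.
Tool frame: the origin (TCP) lies midway between the tips of the shut fingers; the grasp point (between the pads) lies 19 mm behind it; z points along the fingers, y is the direction in which the jaws open and shut (so a half turn about z gives the same grasp; the last joint's range is limited). The gripper opens to 85 mm and grips with 20 to 120 N. Pads are 22 mm wide; open, the fingers measure 114 mm over their backs; the gripper's body (76 mm by 85 mm) begins 54 mm behind the grasp point. The pads swing forward as they close: fully open they stand 13 mm farther back than shut.
Start: joints at [1.532, 0.04, 0.085, 0, -1.615, -0.334], TCP at [0.219, 0.559, 0.231] pointing down, gripper open.
Joint ranges: [-2.56, 2.56], [-1.29, 2.01], [-1.08, 1.49], [-3.29, 1.98], [-2.81, -0.18], [-2.99, 2.99]. Speed limits (rad/s): [2.57, 2.57, 3.01, 3.14, 3.14, 3.14].

## Interface

Orientations are given as a unit quaternion [x, y, z, w].
In Python, from cell import r gives the robot as it stands.
- The arm moves only by the tool step_arm, never from a script. Its argument "commands" is a list of rows, each an object with "claw": the opening, from 0 (shut) to 1 (fully open); "translation": the shift along the tool's x, y, z in cm, a list of three; "spin": the turn about the tool's z in rad. In form: [{"claw": claw, "translation": [dx, dy, dz], "spin": spin}, ...]. A call has 1 to 20 rows; each row is the pose to reach, as a shift and turn from the pose commanded when the call began, along the tool's axes at that moment; what a row does not reach only later rows make up. A row lasts 1/8 s, in which the tool goes at most 62.5 mm and 10.7 degrees, less where a joint would pass 70% of its speed; a pose out of reach is approached as far as the arm can. A call with a gripper value outside its range is refused whole. The fingers move at their own pace and stop on an object; "force" is the grip in N (left out, the last holds). Time passes only in rows, so rows that repeat a pose let the fingers close. It gives the time, the measured TCP pose, the force and the opening at its end, in the units of the state.
- r.read_state(): the state, without advancing time (a new reading comes with each control period).
- r.camera(name): name is "scene" or "top"; returns a dict with "color" (420x560x3 uint8, red, green, blue), "fx", "fy", "cx", "cy" (pixels), "dist_coeffs" ([k1, k2, p1, p2, k3] as OpenCV has them; the pictures are not rectified), "R" (3x3) and "t" (3): a world point X has camera coordinates R X + t. Camera axes: x right, y down, z forward; pixel columns grow to the right and rows downward; lengths in m; the calibration is good to about 2 mm. A picture is of the moment at which its call begins. There is no depth.
- r.hand_in(): hands the job in, once; it reports no verdict.
The state is a dict: "t": time; "q": joint angles; "qd": joint speeds; "tau": joint torques, N m; "eef_pos": TCP position; "orientation": TCP orientation; "ft_force": force on the tool from outside, world axes, zero at the start; "ft_torque": the same for the moment, N m; "width": finger opening in m.
Only numpy, scipy, OpenCV 4.12 (cv2) and the standard library are available. Lean on these libraries where they do the work, as an engineer would, in place of code of your own. Each camera call takes 0.05 s, during which the arm holds its last target. There are 200 camera calls.

## Task

Put every capped core tube that stands on the bench into a free pocket of the aluminium rack, turned so that the flat of its D-shaped foot matches the pocket's flat and the foot is fully home. Then fit the T-handle from the tray fully down onto the rack's square lock shaft, turn the shaft clockwise (seen from above) to its stop, and put the handle back in the tray. Leave the other things on the bench where they are.

Things in the scene. Friction and masses are not known exactly. Their poses are not given: they have to be found in the camera images.
- core1: capped core tube, upright, 100 mm tall, 0.28 kg; may be absent. Origin: underside centre; z up, x to its foot's flat. Black D foot 24 mm high: half round of radius 26 at -x, sides at y = +-26, flat 26 mm from the axis at +x (lowest 6 mm: 2 mm less all round). Above it a clear tube 36 mm across, then a round red cap 40 mm across, 76 to 100 mm up, to grip by; its white rib points to the flat.
- core2: capped core tube, upright, 100 mm tall, 0.28 kg; may be absent. Origin: underside centre; z up, x to its foot's flat. Black D foot 24 mm high: half round of radius 26 at -x, sides at y = +-26, flat 26 mm from the axis at +x (lowest 6 mm: 2 mm less all round). Above it a clear tube 36 mm across, then a round red cap 40 mm across, 76 to 100 mm up, to grip by; its white rib points to the flat.
- core3: capped core tube, upright, 100 mm tall, 0.28 kg; may be absent. Origin: underside centre; z up, x to its foot's flat. Black D foot 24 mm high: half round of radius 26 at -x, sides at y = +-26, flat 26 mm from the axis at +x (lowest 6 mm: 2 mm less all round). Above it a clear tube 36 mm across, then a round red cap 40 mm across, 76 to 100 mm up, to grip by; its white rib points to the flat.
- core4: capped core tube, upright, 100 mm tall, 0.28 kg; may be absent. Origin: underside centre; z up, x to its foot's flat. Black D foot 24 mm high: half round of radius 26 at -x, sides at y = +-26, flat 26 mm from the axis at +x (lowest 6 mm: 2 mm less all round). Above it a clear tube 36 mm across, then a round red cap 40 mm across, 76 to 100 mm up, to grip by; its white rib points to the flat.
- rack: aluminium rack plate 320 x 210 x 32 mm (x, y, z) fixed on the bench, with four D pockets and a lock shaft. Origin at the centre of its underside, z up
- pocket_a (a point): floor centre of the rack's D pocket a, where a tube's origin belongs when fully home. 20 mm deep, 1.25 mm clearance all round, its round end cut as three straight sides with 45-degree bevels; its flat faces the rack's +x, so the tube's x must point there (at -110, +55 mm in the rack's x, y, 12 mm above the bench)
- pocket_b (a point): floor centre of the rack's D pocket b, where a tube's origin belongs when fully home. 20 mm deep, 1.25 mm clearance all round, its round end cut as three straight sides with 45-degree bevels; its flat faces the rack's +y, so the tube's x must point there (at 0, +55 mm)
- pocket_c (a point): floor centre of the rack's D pocket c, where a tube's origin belongs when fully home. 20 mm deep, 1.25 mm clearance all round, its round end cut as three straight sides with 45-degree bevels; its flat faces the rack's +x, so the tube's x must point there (at +110, +55 mm)
- pocket_d (a point): floor centre of the rack's D pocket d, where a tube's origin belongs when fully home. 20 mm deep, 1.25 mm clearance all round, its round end cut as three straight sides with 45-degree bevels; its flat faces the rack's -y, so the tube's x must point there (at -110, -55 mm)
- lock (a joint): angle of the lock shaft in rad, growing clockwise seen from above; starts between 0 and 0.3, stop (locked) at 1.2. It stays where it is left (friction 0.2 N m). At 0 the sides of the square shaft are parallel to the rack's x and y and the white pointer on its collar points to the rack's -y
- shaft_foot (a point): on the lock shaft's vertical axis at the top of its round collar (36 mm above the bench, at +70, -55 mm in the rack's x, y), where the handle's underside rests when fully down. The steel shaft above it is 24 mm square and 34 mm tall, the top 6 mm narrowed to 19 mm square
- handle: steel T-handle, 66 mm tall, 0.35 kg. Origin: underside centre; z up. Hub 44.5 mm square, 41 mm tall, with a square bore 26.5 mm wide and 36 mm deep, open below, sides parallel to its x and y; on top a crossbar along x to grip by, 96 mm long, 16 mm wide, from 40 to 66 mm up. It fits the shaft in any of four quarter turns, with about 0.1 rad of play
- tray: black tray fixed on the bench, 150 x 180 mm, rim 28 mm high, walls 4 mm, floor 4 mm thick. Origin at the centre of its underside. The handle stands in it at the start
- squeeze_bottle: bystander: orange bottle 150 mm tall, 60 mm across; origin under its centre
- sample_jar: bystander: jar 80 mm tall, 64 mm across; origin under its centre
- spare_cap: bystander: loose red cap 60 mm across, 22 mm high, lying on the bench; origin under its centre

How it is judged:
On the way, in this order (a step that is already met when the one before it is completed fails the run):
1. every core tube present is fully home in a pocket (((horizontal distance between core1 and pocket_a below 0.005 m and z of core1 in the frame of pocket_a below 0.005 m and angle between the x axis of core1 and the x axis of rack, either way round below 0.14 rad and angle between core1's own z axis and vertical below 0.1 rad) or (horizontal distance between core1 and pocket_b below 0.005 m and z of core1 in the frame of pocket_b below 0.005 m and angle between the x axis of core1 and the y axis of rack, either way round below 0.14 rad and angle between core1's own z axis and vertical below 0.1 rad) or (horizontal distance between core1 and pocket_c below 0.005 m and z of core1 in the frame of pocket_c below 0.005 m and angle between the x axis of core1 and the x axis of rack, either way round below 0.14 rad and angle between core1's own z axis and vertical below 0.1 rad) or (horizontal distance between core1 and pocket_d below 0.005 m and z of core1 in the frame of pocket_d below 0.005 m and angle between the x axis of core1 and the y axis of rack, either way round below 0.14 rad and angle between core1's own z axis and vertical below 0.1 rad)) and ((horizontal distance between core2 and pocket_a below 0.005 m and z of core2 in the frame of pocket_a below 0.005 m and angle between the x axis of core2 and the x axis of rack, either way round below 0.14 rad and angle between core2's own z axis and vertical below 0.1 rad) or (horizontal distance between core2 and pocket_b below 0.005 m and z of core2 in the frame of pocket_b below 0.005 m and angle between the x axis of core2 and the y axis of rack, either way round below 0.14 rad and angle between core2's own z axis and vertical below 0.1 rad) or (horizontal distance between core2 and pocket_c below 0.005 m and z of core2 in the frame of pocket_c below 0.005 m and angle between the x axis of core2 and the x axis of rack, either way round below 0.14 rad and angle between core2's own z axis and vertical below 0.1 rad) or (horizontal distance between core2 and pocket_d below 0.005 m and z of core2 in the frame of pocket_d below 0.005 m and angle between the x axis of core2 and the y axis of rack, either way round below 0.14 rad and angle between core2's own z axis and vertical below 0.1 rad)) and ((horizontal distance between core3 and pocket_a below 0.005 m and z of core3 in the frame of pocket_a below 0.005 m and angle between the x axis of core3 and the x axis of rack, either way round below 0.14 rad and angle between core3's own z axis and vertical below 0.1 rad) or (horizontal distance between core3 and pocket_b below 0.005 m and z of core3 in the frame of pocket_b below 0.005 m and angle between the x axis of core3 and the y axis of rack, either way round below 0.14 rad and angle between core3's own z axis and vertical below 0.1 rad) or (horizontal distance between core3 and pocket_c below 0.005 m and z of core3 in the frame of pocket_c below 0.005 m and angle between the x axis of core3 and the x axis of rack, either way round below 0.14 rad and angle between core3's own z axis and vertical below 0.1 rad) or (horizontal distance between core3 and pocket_d below 0.005 m and z of core3 in the frame of pocket_d below 0.005 m and angle between the x axis of core3 and the y axis of rack, either way round below 0.14 rad and angle between core3's own z axis and vertical below 0.1 rad)) and ((horizontal distance between core4 and pocket_a below 0.005 m and z of core4 in the frame of pocket_a below 0.005 m and angle between the x axis of core4 and the x axis of rack, either way round below 0.14 rad and angle between core4's own z axis and vertical below 0.1 rad) or (horizontal distance between core4 and pocket_b below 0.005 m and z of core4 in the frame of pocket_b below 0.005 m and angle between the x axis of core4 and the y axis of rack, either way round below 0.14 rad and angle between core4's own z axis and vertical below 0.1 rad) or (horizontal distance between core4 and pocket_c below 0.005 m and z of core4 in the frame of pocket_c below 0.005 m and angle between the x axis of core4 and the x axis of rack, either way round below 0.14 rad and angle between core4's own z axis and vertical below 0.1 rad) or (horizontal distance between core4 and pocket_d below 0.005 m and z of core4 in the frame of pocket_d below 0.005 m and angle between the x axis of core4 and the y axis of rack, either way round below 0.14 rad and angle between core4's own z axis and vertical below 0.1 rad))), for 0.2 s.
2. the handle is fully down on the lock shaft, with the tubes in (all of step 1 and horizontal distance between handle and shaft_foot below 0.006 m and z of handle in the frame of shaft_foot below 0.006 m and angle between handle's own z axis and vertical below 0.1 rad), for 0.2 s.
3. the lock is turned to its stop with the handle (all of step 2 and value of joint lock above 1.08 rad), for 0.2 s.
At the end, for the whole second after the job is handed in: Every core tube present stands fully home in a pocket (axis within 5 mm, foot within 5 mm of the floor, flat within 0.14 rad, upright within 0.1 rad), the lock shaft is turned past 1.08 rad (stop at 1.2), and the handle lies or stands in the tray at rest (all of step 1 and value of joint lock above 1.08 rad and x of handle in the frame of tray between -0.07 and 0.07 m and y of handle in the frame of tray between -0.085 and 0.085 m and z of handle in the frame of tray below 0.05 m and linear speed of handle below 0.03 m/s); the robot touches nothing.
It fails at once if another thing on the bench is moved by more than 50 mm (distance of any of squeeze_bottle, sample_jar, spare_cap from where it was at the start of the episode above 0.05 m).
Of core1, core2, core3, core4 only 3 to 4 are there at a start; the rules pass over those that are not, and their reading is None.
At some moment in a run one of core1, core2, core3, core4, handle may be knocked a few centimetres aside while the robot is not near it.
Once in a run the grip may slacken for a moment while it holds something.
It also fails if it takes over 192 s, if anything falls off the work surface, if the arm or the gripper's body presses on something with over 40 N, if the wrist force passes 120 N, or if a joint passes its speed limit or range.

## Working session

There is one attempt and no reset: what is moved stays moved. The work goes in short steps, Python scripts to look and compute and a tool call to move; the robot and the scene stay as the last step left them, time stands still between calls to the robot, and variables do not carry over. Pictures are saved under pics/ and viewed, on a budget of 14 in all, crops included, one or two more only if the job needs it, and the job is handed in when it is done.

Besides the shell and the picture viewer there is one more tool, called after "Request:" as name([rows], argument=value, ...), one row to a line, values as JSON. step_arm: Moves the arm, as the interface text tells. Its arguments: {"type":"object","properties":{"commands":{"type":"array"},"force":{"type":"number"}},"required":["commands"]}

```bash
ls; mkdir -p pics; cat > h.py <<'E'
import numpy as np, cv2
from cell import r
def snap(n,f):
    c=r.camera(n); cv2.imwrite('pics/'+f,c['color'][:,:,::-1]); np.savez('pics/'+f[:-4]+'.npz',**{k:np.array(v) for k,v in c.items()}); return c
E
python3 - <<'E'
from h import *
a=snap('top','t0.png');b=snap('scene','s0.png')
for c in(a,b): print(c['fx'],c['cx'],c['cy'],c['dist_coeffs'],np.round(c['R'],3).tolist(),c['t'], 'pos',-np.array(c['R']).T@np.array(c['t']))
s=r.read_state();print(s)
E
```

```text
pics
517.3362853427043 283.10491210983446 201.58134452928294 [-0.124614  0.        0.        0.        0.      ] [[-0.019, -1.0, -0.002], [-0.992, 0.019, -0.121], [0.121, 0.0, -0.993]] [0.01564775 0.5328507  1.35209812] pos [0.36543535 0.00528494 1.4066887 ]
504.82826115900684 274.2035169433285 214.3412110520387 [-0.19043981  0.          0.          0.          0.        ] [[-0.593, 0.805, 0.017], [0.627, 0.475, -0.617], [-0.505, -0.356, -0.787]] [ 0.31832049 -0.29139841  1.45547469] pos [1.10611195 0.39993903 0.95979823]
{'t': 0.1, 'q': array([ 1.53169881e+00,  4.07727751e-02,  8.38639204e-02, -3.55763591e-04,
       -1.61549433e+00, -3.33740088e-01]), 'qd': array([-0.00077202, -0.00059302,  0.00189341, -0.00048004,  0.0002798 ,
       -0.00098999]), 'tau': array([-4.99982052e-03, -3.69335675e+01,  3.48276365e+01,  6.95175022e+00,
       -4.61231379e-03,  4.62630297e-06]), 'eef_pos': array([0.21837501, 0.5585255 , 0.23035138]), 'orientation': array([ 9.82675392e-01, -1.85333207e-01, -5.78509447e-05,  8.20812136e-04]), 'ft_force': array([-0.30153648,  1.20987603,  0.36915321]), 'ft_torque': array([ 0.00593203, -0.01487353, -0.00286774]), 'width': 0.0851267216576491}
```

View pics/t0.png

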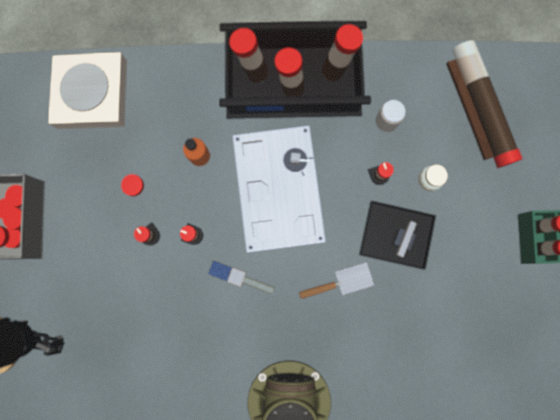

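View pics/s0.png

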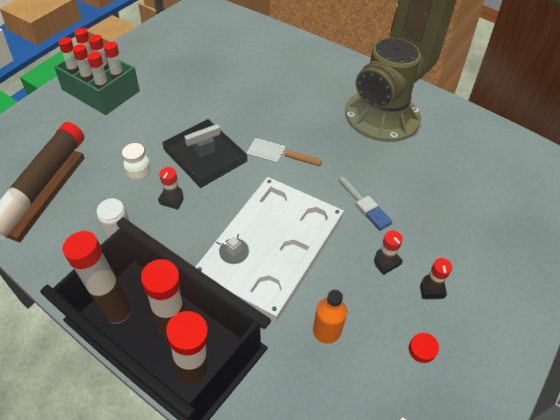

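The top view shows three tubes with red caps at about (143,234), (188,233) and (384,171). The rack is at (280,190), the shaft at (295,160), the tray at (398,235) and the spare cap at (132,185). The scene view shows the same three tubes at (440,268), (392,240) and (169,175). Next I'll build ortho-rectified views for measuring.

```bash
cat >> h.py <<'E'
def K(c): return np.array([[c['fx'],0,c['cx']],[0,c['fy'],c['cy']],[0,0,1.]],float)
def proj(c,P):
    return cv2.projectPoints(np.asarray(P,float).reshape(-1,1,3),cv2.Rodrigues(np.array(c['R'],float))[0],np.array(c['t'],float),K(c),np.array(c['dist_coeffs'],float))[0].reshape(-1,2)
def unproj(c,uv,z):
    n=cv2.undistortPoints(np.asarray(uv,float).reshape(-1,1,2),K(c),np.array(c['dist_coeffs'],float)).reshape(-1,2)
    R=np.array(c['R']);o=-R.T@np.array(c['t']);d=np.c_[n,np.ones(len(n))]@R
    return (o+d*((z-o[2])/d[:,2])[:,None])
def ortho(c,x0,x1,y0,y1,z,s=1000):
    # rows: x decreasing, cols: y decreasing (as the top view)
    xs=np.arange(x1,x0,-1/s);ys=np.arange(y1,y0,-1/s);X,Y=np.meshgrid(xs,ys,indexing='ij')
    m=proj(c,np.stack([X,Y,0*X+z],-1)).astype(np.float32).reshape(X.shape+(2,))
    return cv2.remap(np.ascontiguousarray(c['color']),m[...,0],m[...,1],cv2.INTER_CUBIC)
def load(f): return dict(np.load('pics/'+f))
E
python3 - <<'E'
from h import *
t=load('t0.npz');s=load('s0.npz')
for n,uv,z in[('c1',(143,234),.1),('c2',(188,233),.1),('c3',(386,171),.1),('tray',(398,235),.028),('rack',(280,188),.032),('shaft',(297,158),.07),('bar',(407,239),.07),('bottle',(193,145),.15),('jar',(433,176),.08),('spare',(132,185),.022)]: print(n,unproj(t,[uv],z).round(3))
for n,uv,z in[('c1',(441,268),.1),('c2',(393,240),.1),('c3',(169,175),.1)]: print(n,unproj(s,[uv],z).round(3))
# refine caps: red blobs
for nm,c,pts in(('t',t,[(143,234),(188,233),(386,171)]),('s',s,[(441,268),(393,240),(169,175)])):
    for uv in pts:
        P=unproj(c,[uv],.1)[0]
        I=ortho(c,P[0]-.04,P[0]+.04,P[1]-.04,P[1]+.04,.1).astype(int)
        cv2.imwrite('pics/x.png',I)
I=np.hstack([np.vstack([ortho(c,.33,.77,-.16,.16,.032,1250) ]) for c in(t,s)])
cv2.imwrite('pics/rack0.png',I[:,:,::-1]);print(I.shape)
L=[]
for c,pts in((t,[(143,234),(188,233),(386,171)]),(s,[(441,268),(393,240),(169,175)])):
    L.append(np.hstack([ortho(c,P[0]-.05,P[0]+.05,P[1]-.05,P[1]+.05,.1,2500) for P in [unproj(c,[uv],.1)[0].round(2) for uv in pts]]))
cv2.imwrite('pics/caps0.png',np.vstack(L)[:,:,::-1])
E
```

```text
c1 [[0.448 0.364 0.1  ]]
c2 [[0.449 0.248 0.1  ]]
c3 [[ 0.599 -0.261  0.1  ]]
tray [[ 0.437 -0.301  0.028]]
rack [[0.57  0.013 0.032]]
shaft [[ 0.643 -0.034  0.07 ]]
bar [[ 0.424 -0.315  0.07 ]]
bottle [[0.665 0.227 0.15 ]]
jar [[ 0.587 -0.39   0.08 ]]
spare [[0.588 0.418 0.022]]
c1 [[0.46  0.368 0.1  ]]
c2 [[0.458 0.252 0.1  ]]
c3 [[ 0.608 -0.252  0.1  ]]
(550, 800, 3)[ WARN:0@0.551] global loadsave.cpp:1063 imwrite_ Unsupported depth image for selected encoder is fallbacked to CV_8U.
Traceback (most recent call last):
ValueError: all the input array dimensions except for the concatenation axis must match exactly, but along dimension 0, the array at index 0 has size 250 and the array at index 2 has size 251
```

View pics/rack0.png

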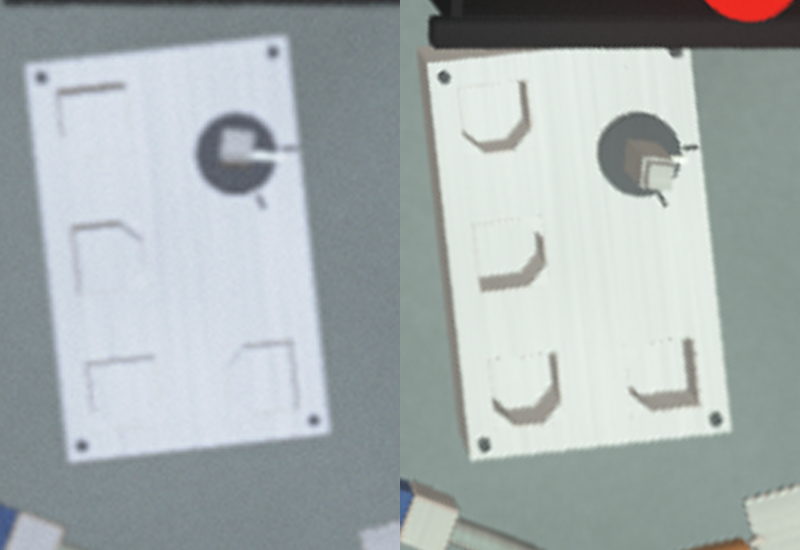

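The ortho views show all four pockets are empty. The rack's +x points up the image, turned about 6° CW, and the pointer aims at (290,150). Rack corners in the top view are (25,65), (288,37), (328,431) and (68,461). Now I'll fit the poses numerically.

```bash
cat >> h.py <<'E'
from scipy.optimize import minimize
from scipy.ndimage import map_coordinates
def samp(img,uv): return map_coordinates(img,[uv[:,1],uv[:,0]],order=1,mode='nearest')
def Rz(a): return np.array([[np.cos(a),-np.sin(a)],[np.sin(a),np.cos(a)]])
def fit_rect(c,p0,L,W,z,sign,occl=None,d=.002,n=150):
    """pose x,y,th of a bright(sign=1)/dark(-1) rectangle at height z"""
    g=cv2.GaussianBlur(c['color'],(0,0),.8).astype(float).mean(2)
    s=np.linspace(-.45,.45,n);o=np.ones(n)
    def edge(k):
        e=[]
        for i,(a,b) in enumerate([(o/2*L,s*W),(-o/2*L,s*W),(s*L,o/2*W),(s*L,-o/2*W)]):
            if occl and i in occl: continue
            q=np.c_[a,b]; nrm=np.zeros((n,2)); nrm[:,0 if i<2 else 1]=[1,-1,1,-1][i]
            e.append(q+k*nrm)
        return np.vstack(e)
    I,O=edge(-d),edge(d)
    def f(p):
        T=lambda q:proj(c,np.c_[q@Rz(p[2]).T+p[:2],np.full(len(q),z)])
        return -sign*(samp(g,T(I))-samp(g,T(O))).mean()
    b=min((minimize(f,np.array(p0)+dp,method='Nelder-Mead',options=dict(initial_simplex=np.array(p0)+dp+np.array([[0,0,0],[.004,0,0],[0,.004,0],[0,0,.04]]),xatol=1e-5,fatol=1e-4)) for dp in np.array([[0,0,0],[.003,.003,0.01],[-.003,-.003,-.01]])),key=lambda r:r.fun)
    return b.x,b.fun
def redmask(c):
    h=cv2.cvtColor(np.ascontiguousarray(c['color']),cv2.COLOR_RGB2HSV)
    return (((h[...,0]<8)|(h[...,0]>172))&(h[...,1]>130)&(h[...,2]>70)).astype(np.uint8)
def fit_cap(c,p0,R=.020,z0=.076,z1=.1):
    m=redmask(c);u=proj(c,[[*p0,z1]])[0].astype(int);lo=np.maximum(u-30,0)
    m=cv2.morphologyEx(m[lo[1]:u[1]+30,lo[0]:u[0]+30],cv2.MORPH_CLOSE,np.ones((5,5)))
    n,l,st,ce=cv2.connectedComponentsWithStats(m)
    k=1+np.argmin(np.hypot(*(ce[1:]-(u-lo)).T)-1e-2*np.minimum(st[1:,4],100));m=(l==k).astype(float)
    cn,_=cv2.findContours((m*255).astype(np.uint8),0,2);m=cv2.drawContours(np.zeros(m.shape,np.uint8),cn,-1,1,-1).astype(float)
    a=np.linspace(0,2*np.pi,48);ring=np.c_[R*np.cos(a),R*np.sin(a)]
    big=cv2.resize(m,None,fx=8,fy=8,interpolation=cv2.INTER_NEAREST)
    def f(p):
        P=np.vstack([np.c_[ring+p,np.full(48,z)] for z in(z0,z1)])
        h=cv2.convexHull(((proj(c,P)-lo+.5)*8).astype(np.float32)).astype(int)
        M=cv2.fillPoly(np.zeros(big.shape,np.uint8),[h],1)
        return 1-(M*big).sum()/np.maximum(M,big).sum()
    p0=np.array(p0);b=minimize(f,p0,method='Nelder-Mead',options=dict(initial_simplex=p0+np.array([[0,0],[.006,0],[0,.006]]),xatol=1e-4))
    return b.x,b.fun
def rib(c,p,z=.1,R=.020):
    I=ortho(c,p[0]-R,p[0]+R,p[1]-R,p[1]+R,z,2000).astype(float)[:80,:80]
    w=I[...,1:].mean(2); v=(39.5-np.indices(w.shape))/2000; r=np.hypot(*v)
    m=(r<.017); w=np.clip(w-np.median(w[m])-25,0,None)*m
    x,y=(v[0]*w).sum(),(v[1]*w).sum(); return np.arctan2(y,x),w.sum()/1000,np.hypot(x,y)/max(w.sum(),1)*1000
E
python3 - <<'E'
from h import *
t=load('t0.npz');s=load('s0.npz')
print(fit_rect(t,(.571,.018,-1.68+1.57),.32,.21,.032,1),fit_rect(s,(.571,.017,-.107),.32,.21,.032,1,occl=[0]))
print('tray',fit_rect(t,(.437,-.301,-.13),.15,.18,.028,-1),fit_rect(s,(.437,-.301,-.13),.15,.18,.028,-1))
L=[]
for c in(t,s):
  row=[]
  for p in[(.454,.366),(.453,.25),(.604,-.256)]:
    q,e=fit_cap(c,p);a=rib(c,q);print(q.round(4),round(e,3),np.round(a,3)); 
    row.append(cv2.resize(ortho(c,q[0]-.04,q[0]+.04,q[1]-.04,q[1]+.04,.1,2500)[:199,:199],(250,250)))
  L.append(np.hstack(row))
cv2.imwrite('pics/caps0.png',np.vstack(L)[:,:,::-1])
E
```

```text
(array([0.57123691, 0.01819853, 0.10969609]), np.float64(-38.6352160588198)) (array([0.5721998 , 0.0167832 , 0.10950227]), np.float64(-47.21814545327574))
tray (array([ 0.43854084, -0.29929999, -0.24484094]), np.float64(-38.74588126826936)) (array([ 0.45155148, -0.30379661, -0.24942137]), np.float64(-20.224050737092217))
[0.4496 0.3696] 0.156 [ 0.695 36.832  9.587]
[0.4493 0.2509] 0.128 [ 1.17  38.868  9.366]
[ 0.6035 -0.2608] 0.159 [ 0.259 37.452  9.518]
[0.4506 0.3682] 0.097 [ 0.658 48.668  8.753]
[0.4505 0.249 ] 0.107 [ 1.264 46.611  8.777]
[ 0.6045 -0.2624] 0.117 [ 0.238 42.519  8.618]
```

View pics/caps0.png

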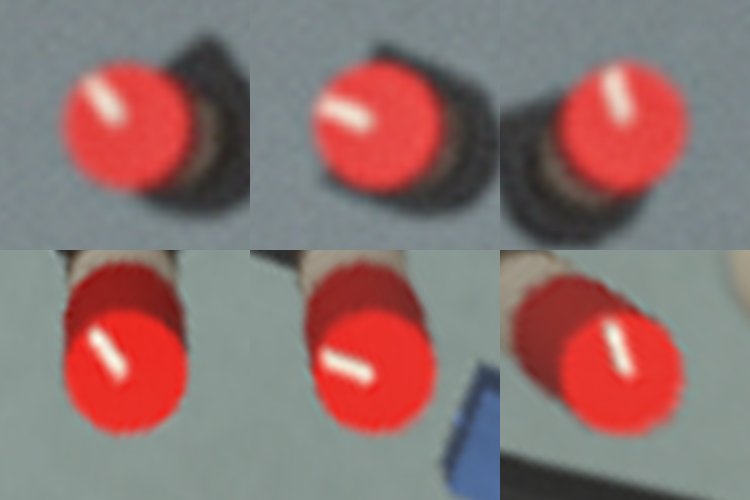

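The fits agree between the cameras to about 1.5 mm. Tube A is at (.450,.369) with yaw .67, B at (.450,.250) with yaw 1.22, and C at (.604,-.261) with yaw .25. The rack is at (.5717,.0175) with yaw .110. I'll add a helper that prints moves in tool axes.

```bash
cat >> h.py <<'E'
def yaw(s=None):
    o=(s or r.read_state())['orientation']; return 2*np.arctan2(o[1],o[0])
def to(x,y,z,phi=None):
    s=r.read_state();p=s['eef_pos'];f=yaw(s);phi=f if phi is None else phi
    d=np.array([x,y,z])-p; R=np.array([[np.cos(f),np.sin(f)],[np.sin(f),-np.cos(f)]])
    t=R@d[:2]; print('t',round(s['t'],2),'tcp',p.round(4),'phi',round(float(f),3),'q6',s['q'][5].round(2),'F',np.round(s['ft_force'],1),'w',round(s['width'],4))
    print(' -> cm',(np.r_[t,-d[2]]*100).round(2),'spin',round((f-phi+np.pi)%(2*np.pi)-np.pi,3))
E
python3 -c "
from h import *
to(.450,.369,.17,-1.571)"
```

```text
t 0.1 tcp [0.2184 0.5585 0.2304] phi -0.373 q6 -0.33 F [-0.3  1.2  0.4] w 0.0851
 -> cm [28.47  9.21  6.04] spin 1.198
```

Request:
step_arm([
  {"claw":1,"translation":[14.2,4.6,3],"spin":0.6},
  {"claw":1,"translation":[28.5,9.2,6],"spin":1.2},
  {"claw":1,"translation":[28.5,9.2,6],"spin":1.2},
  {"claw":1,"translation":[28.5,9.2,6],"spin":1.2},
  {"claw":1,"translation":[28.5,9.2,6],"spin":1.2},
  {"claw":1,"translation":[28.5,9.2,6],"spin":1.2},
  {"claw":1,"translation":[28.5,9.2,6],"spin":1.2},
  {"claw":1,"translation":[28.5,9.2,6],"spin":1.2},
  {"claw":1,"translation":[28.5,9.2,6],"spin":1.2},
  {"claw":1,"translation":[28.5,9.2,6],"spin":1.2},
], force=60)

```text
t: 1.35
eef_pos: [0.4503, 0.3694, 0.1712]
orientation: [-0.707, 0.707, -0.0, -0.0]
ft_force: [-0.5, 0.1, 0.2]
width: 0.0851
```

```bash
python3 -c "
from h import *
to(.450,.369,.068,-1.571)"
```

```text
t 1.35 tcp [0.4503 0.3694 0.1712] phi 4.712 q6 -1.03 F [-0.5  0.1  0.2] w 0.0851
 -> cm [ 0.04  0.03 10.32] spin -0.001
```

Request:
step_arm([
  {"claw":1,"translation":[0,0,5],"spin":0},
  {"claw":1,"translation":[0,0,8],"spin":0},
  {"claw":1,"translation":[0,0,10.3],"spin":0},
  {"claw":1,"translation":[0,0,10.3],"spin":0},
  {"claw":0.2,"translation":[0,0,10.3],"spin":0},
  {"claw":0.2,"translation":[0,0,10.3],"spin":0},
  {"claw":0.2,"translation":[0,0,10.3],"spin":0},
  {"claw":0.2,"translation":[0,0,10.3],"spin":0},
  {"claw":0.2,"translation":[0,0,10.3],"spin":0},
  {"claw":0.2,"translation":[0,0,10.3],"spin":0},
  {"claw":0.2,"translation":[0,0,10.3],"spin":0},
  {"claw":0.2,"translation":[0,0,10.3],"spin":0},
], force=60)

```text
t: 2.85
eef_pos: [0.4507, 0.3699, 0.0698]
orientation: [-0.707, 0.708, 0.0, 0.001]
ft_force: [-3.3, 0.7, 5.9]
width: 0.0386
```

```bash
python3 - <<'E'
from h import *
to(.4564,.0602,.145,-1.571-.565)
t=snap('top','t1.png');s=snap('scene','s1.png')
L=[cv2.resize(ortho(c,.35,.55,.27,.47,.1,1500)[:299,:299],(400,400)) for c in (t,s)]
cv2.imwrite('pics/g1.png',np.hstack(L)[:,:,::-1])
E
```

```text
t 2.85 tcp [0.4507 0.3699 0.0698] phi 4.711 q6 -1.03 F [-3.3  0.7  5.9] w 0.0386
 -> cm [30.97 -0.62 -7.52] spin 0.564
```

View pics/g1.png

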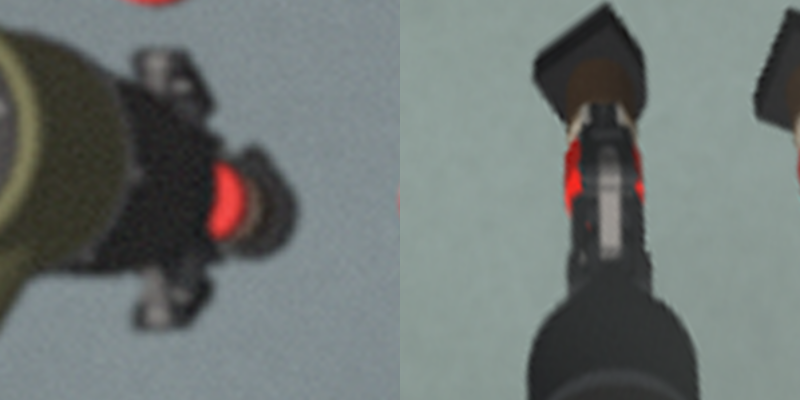

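The grip is on the cap, with a width of 38.6 mm. I'll lift high over tube B and then traverse.

Request:
step_arm([
  {"claw":0.2,"translation":[0,0,-5],"spin":0},
  {"claw":0.2,"translation":[0,0,-10],"spin":0},
  {"claw":0.2,"translation":[0,0,-14],"spin":0},
  {"claw":0.2,"translation":[0,0,-14],"spin":0},
  {"claw":0.2,"translation":[4,0,-14],"spin":0.1},
  {"claw":0.2,"translation":[8,0,-14],"spin":0.2},
  {"claw":0.2,"translation":[12,-0.2,-14],"spin":0.3},
  {"claw":0.2,"translation":[16,-0.3,-14],"spin":0.4},
  {"claw":0.2,"translation":[20,-0.4,-14],"spin":0.5},
  {"claw":0.2,"translation":[24,-0.5,-14],"spin":0.56},
  {"claw":0.2,"translation":[28,-0.6,-14],"spin":0.56},
  {"claw":0.2,"translation":[31,-0.6,-14],"spin":0.56},
  {"claw":0.2,"translation":[31,-0.6,-10],"spin":0.56},
  {"claw":0.2,"translation":[31,-0.6,-7.5],"spin":0.56},
  {"claw":0.2,"translation":[31,-0.6,-6],"spin":0.56},
  {"claw":0.2,"translation":[31,-0.6,-6],"spin":0.56},
])

```text
t: 4.95
eef_pos: [0.4549, 0.0589, 0.1265]
orientation: [-0.483, 0.875, 0.0, -0.002]
ft_force: [0.5, -0.7, -3.2]
width: 0.039
```

```bash
python3 - <<'E'
from h import *
to(.4564,.0602,.088,-1.571-.565)
t=snap('top','t2.png');s=snap('scene','s2.png')
L=[cv2.resize(ortho(c,.38,.54,-.04,.16,.05,2000)[:319,:399],(400,320)) for c in (t,s)]
cv2.imwrite('pics/g2.png',np.hstack(L)[:,:,::-1])
E
```

```text
t 4.95 tcp [0.4549 0.0589 0.1265] phi 4.15 q6 -1.13 F [ 0.5 -0.7 -3.2] w 0.039
 -> cm [-0.18 -0.06  3.85] spin 0.003
```

View pics/g2.png

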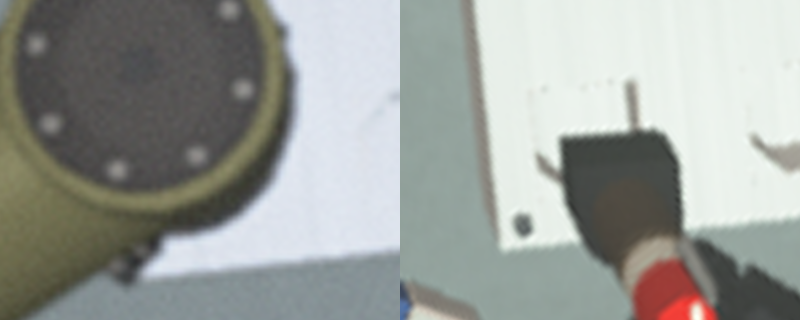

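The foot is over pocket a and roughly aligned. I'll lower it gently and watch the force.

Request:
step_arm([
  {"claw":0.2,"translation":[-0.18,-0.06,1],"spin":0},
  {"claw":0.2,"translation":[-0.18,-0.06,1.8],"spin":0},
  {"claw":0.2,"translation":[-0.18,-0.06,2.2],"spin":0},
  {"claw":0.2,"translation":[-0.18,-0.06,2.5],"spin":0},
  {"claw":0.2,"translation":[-0.18,-0.06,2.8],"spin":0},
  {"claw":0.2,"translation":[-0.18,-0.06,3.0],"spin":0},
  {"claw":0.2,"translation":[-0.18,-0.06,3.0],"spin":0},
  {"claw":0.2,"translation":[-0.18,-0.06,3.0],"spin":0},
])

```text
t: 6.05
eef_pos: [0.4574, 0.0605, 0.0985]
orientation: [-0.483, 0.875, -0.0, 0.0]
ft_force: [-0.2, 0.1, -3.1]
width: 0.0386
```

```bash
python3 - <<'E'
from h import *
to(.4564,.0602,.088,-1.571-.565)
s=snap('scene','s3.png')
I=cv2.resize(ortho(s,.38,.54,-.04,.16,.05,2000)[:319,:399],(600,480))
cv2.imwrite('pics/g3.png',I[:,:,::-1])
E
```

```text
t 6.05 tcp [0.4574 0.0605 0.0985] phi 4.15 q6 -1.13 F [-0.2  0.1 -3.1] w 0.0386
 -> cm [0.08 0.07 1.05] spin 0.003
```

View pics/g3.png

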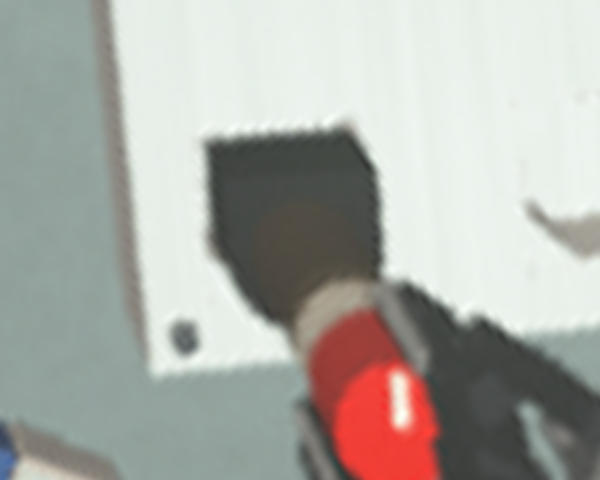

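It is already about 3 mm into the pocket with no contact force. I'll carry on to the floor.

Request:
step_arm([
  {"claw":0.2,"translation":[0.05,0.05,0.5],"spin":0},
  {"claw":0.2,"translation":[0.05,0.05,0.8],"spin":0},
  {"claw":0.2,"translation":[0.05,0.05,1.1],"spin":0},
  {"claw":0.2,"translation":[0.05,0.05,1.4],"spin":0},
  {"claw":0.2,"translation":[0.05,0.05,1.6],"spin":0},
  {"claw":0.2,"translation":[0.05,0.05,1.7],"spin":0},
  {"claw":0.2,"translation":[0.05,0.05,1.7],"spin":0},
])

```text
t: 6.98
eef_pos: [0.4568, 0.0604, 0.0818]
orientation: [-0.483, 0.875, -0.0, 0.0]
ft_force: [-0.9, 0.7, -0.5]
width: 0.0383
```

```bash
python3 - <<'E'
from h import *
to(.4564,.0602,.0818,-1.571-.565)
E
```

```text
t 6.97 tcp [0.4568 0.0604 0.0818] phi 4.151 q6 -1.13 F [-0.9  0.7 -0.5] w 0.0383
 -> cm [0.04 0.02 0.  ] spin 0.003
```

It is seated: Fz shows the weight carried and z is at home. I'll release, retreat, move above B and look.

Request:
step_arm([
  {"claw":1,"translation":[0,0,0],"spin":0},
  {"claw":1,"translation":[0,0,0],"spin":0},
  {"claw":1,"translation":[0,0,0],"spin":0},
  {"claw":1,"translation":[0,0,0],"spin":0},
  {"claw":1,"translation":[0,0,-4],"spin":0},
  {"claw":1,"translation":[0,0,-9],"spin":0},
  {"claw":1,"translation":[0,0,-12],"spin":0},
  {"claw":1,"translation":[0,0,-12],"spin":0},
])

```text
t: 7.98
eef_pos: [0.4577, 0.0606, 0.2043]
orientation: [-0.483, 0.875, -0.0, 0.003]
ft_force: [0.5, -0.3, -0.4]
width: 0.0851
```

```bash
python3 - <<'E'
from h import *
s=snap('scene','s4.png')
for p in[(.4564,.0602),(.45,.25),(.604,-.2615)]:
    q,e=fit_cap(s,p,z0=.088 if p[1]==.0602 else .076,z1=.112 if p[1]==.0602 else .1);print(q.round(4),round(e,3),np.round(rib(s,q,.112 if p[1]==.0602 else .1),3))
to(.450,.250,.17,-1.571)
E
```

```text
[0.4552 0.0592] 0.142 [1.0000e-03 4.0891e+01 9.5010e+00]
[0.4505 0.249 ] 0.107 [ 1.264 48.957  8.77 ]
[ 0.6042 -0.2629] 0.12 [ 0.268 44.628  8.621]
t 8.03 tcp [0.457  0.0606 0.2022] phi 4.15 q6 -1.13 F [ 0.1 -0.2 -0.7] w 0.0856
 -> cm [-15.66  10.68   3.22] spin -0.562
```

Request:
step_arm([
  {"claw":1,"translation":[-5,3.4,2],"spin":-0.18},
  {"claw":1,"translation":[-10,7,3.2],"spin":-0.36},
  {"claw":1,"translation":[-15.7,10.7,3.2],"spin":-0.56},
  {"claw":1,"translation":[-15.7,10.7,3.2],"spin":-0.56},
  {"claw":1,"translation":[-15.7,10.7,3.2],"spin":-0.56},
  {"claw":1,"translation":[-15.7,10.7,3.2],"spin":-0.56},
  {"claw":1,"translation":[-15.7,10.7,3.2],"spin":-0.56},
])

```text
t: 8.9
eef_pos: [0.45, 0.2492, 0.1695]
orientation: [-0.706, 0.708, -0.0, 0.0]
ft_force: [0.2, 1.1, 1.3]
width: 0.0851
```

```bash
python3 - <<'E'
from h import *
s=snap('scene','s5.png');t=snap('top','t5.png')
for c in(t,s):
    q,e=fit_cap(c,(.4564,.0602),z0=.088,z1=.112);print(q.round(4),round(e,3),np.round(rib(c,q,.112),3))
to(.450,.250,.068,-1.571)
E
```

```text
[0.4551 0.0608] 0.077 [ 0.071 38.675  9.508]
[0.4552 0.0592] 0.145 [2.0000e-03 4.0766e+01 9.4780e+00]
t 9.0 tcp [0.4499 0.2494 0.1696] phi 4.709 q6 -0.9 F [-0.6  0.3  0. ] w 0.0853
 -> cm [-6.000e-02 -1.000e-02  1.016e+01] spin -0.003
```

Request:
step_arm([
  {"claw":1,"translation":[0,0,5],"spin":0},
  {"claw":1,"translation":[0,0,8],"spin":0},
  {"claw":1,"translation":[0,0,10.1],"spin":0},
  {"claw":1,"translation":[0,0,10.1],"spin":0},
  {"claw":0.2,"translation":[0,0,10.1],"spin":0},
  {"claw":0.2,"translation":[0,0,10.1],"spin":0},
  {"claw":0.2,"translation":[0,0,10.1],"spin":0},
  {"claw":0.2,"translation":[0,0,10.1],"spin":0},
  {"claw":0.2,"translation":[0,0,10.1],"spin":0},
  {"claw":0.2,"translation":[0,0,10.1],"spin":0},
  {"claw":0.2,"translation":[0,0,10.1],"spin":0},
  {"claw":0.2,"translation":[0,0,10.1],"spin":0},
], force=60)

```text
t: 10.5
eef_pos: [0.4502, 0.2506, 0.0696]
orientation: [-0.706, 0.708, -0.0, 0.001]
ft_force: [-2.2, 1.0, 6.2]
width: 0.0387
```

```bash
python3 - <<'E'
from h import *
to(.5657,.0722,.130,-1.571+.46)
E
```

```text
t 10.5 tcp [0.4502 0.2506 0.0696] phi 4.711 q6 -0.9 F [-2.2  1.   6.2] w 0.0387
 -> cm [ 17.82 -11.59  -6.04] spin -0.462
```

Request:
step_arm([
  {"claw":0.2,"translation":[0,0,-4],"spin":0},
  {"claw":0.2,"translation":[0,0,-8],"spin":0},
  {"claw":0.2,"translation":[3,-2,-8],"spin":-0.1},
  {"claw":0.2,"translation":[6,-4,-8],"spin":-0.2},
  {"claw":0.2,"translation":[9,-6,-8],"spin":-0.3},
  {"claw":0.2,"translation":[12,-8,-8],"spin":-0.4},
  {"claw":0.2,"translation":[15,-10,-8],"spin":-0.46},
  {"claw":0.2,"translation":[17.8,-11.6,-8],"spin":-0.46},
  {"claw":0.2,"translation":[17.8,-11.6,-6],"spin":-0.46},
  {"claw":0.2,"translation":[17.8,-11.6,-6],"spin":-0.46},
  {"claw":0.2,"translation":[17.8,-11.6,-6],"spin":-0.46},
])

```text
t: 11.88
eef_pos: [0.565, 0.0726, 0.1281]
orientation: [0.849, -0.528, -0.0, 0.0]
ft_force: [0.1, -0.7, -3.5]
width: 0.0388
```

```bash
python3 - <<'E'
from h import *
to(.5657,.0722,.0985,-1.571+.46)
s=snap('scene','s6.png')
I=ortho(s,.36,.68,-.06,.2,.06,1500)[:479,:389]
for nm,p in(('A',(.4564,.0602)),): print(fit_cap(s,p,z0=.088,z1=.112))
cv2.imwrite('pics/g6.png',I[:,:,::-1])
E
```

```text
t 11.88 tcp [0.565  0.0726 0.1281] phi -1.112 q6 -0.02 F [ 0.1 -0.7 -3.5] w 0.0388
 -> cm [ 0.07 -0.05  2.96] spin -0.001
(array([0.45549171, 0.05875109]), np.float64(0.18295727081395918))
```

View pics/g6.png

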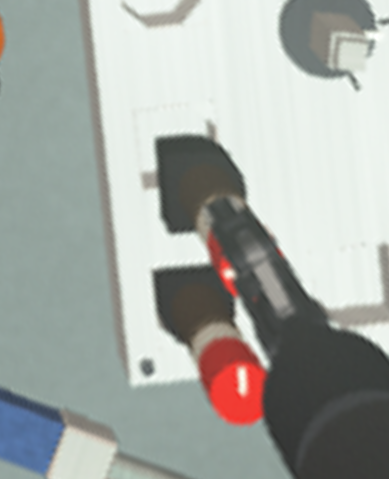

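Tube A sits in pocket a. B's flat edge, from (158,138) to (165,228), is nearly parallel to the rack's edge. Lowering B now.

Request:
step_arm([
  {"claw":0.2,"translation":[0.07,-0.05,1],"spin":0},
  {"claw":0.2,"translation":[0.07,-0.05,1.8],"spin":0},
  {"claw":0.2,"translation":[0.07,-0.05,2.3],"spin":0},
  {"claw":0.2,"translation":[0.07,-0.05,2.6],"spin":0},
  {"claw":0.2,"translation":[0.07,-0.05,2.9],"spin":0},
  {"claw":0.2,"translation":[0.07,-0.05,3.1],"spin":0},
  {"claw":0.2,"translation":[0.07,-0.05,3.3],"spin":0},
  {"claw":0.2,"translation":[0.07,-0.05,3.3],"spin":0},
])

```text
t: 12.92
eef_pos: [0.5663, 0.0715, 0.0956]
orientation: [0.849, -0.528, 0.0, -0.0]
ft_force: [0.3, 0.5, -2.2]
width: 0.0383
```

```bash
python3 - <<'E'
from h import *
to(.5657,.0722,.0815,-1.571+.46)
E
```

```text
t 12.93 tcp [0.5663 0.0715 0.0956] phi -1.113 q6 -0.02 F [ 0.3  0.5 -2.2] w 0.0383
 -> cm [-0.09  0.02  1.41] spin -0.002
```

Request:
step_arm([
  {"claw":0.2,"translation":[-0.04,0.02,0.3],"spin":0},
  {"claw":0.2,"translation":[-0.04,0.02,0.6],"spin":0},
  {"claw":0.2,"translation":[-0.04,0.02,0.9],"spin":0},
  {"claw":0.2,"translation":[-0.04,0.02,1.2],"spin":0},
  {"claw":0.2,"translation":[-0.04,0.02,1.4],"spin":0},
  {"claw":0.2,"translation":[-0.04,0.02,1.4],"spin":0},
])

```text
t: 13.68
eef_pos: [0.5658, 0.0716, 0.0817]
orientation: [0.849, -0.528, 0.0, 0.0]
ft_force: [-2.4, -0.7, 2.4]
width: 0.0388
```

```bash
python3 - <<'E'
from h import *
to(.5657,.0722,.0815,-1.571+.46)
E
```

```text
t 13.68 tcp [0.5658 0.0716 0.0817] phi -1.113 q6 -0.02 F [-2.4 -0.7  2.4] w 0.0388
 -> cm [-0.05 -0.02  0.02] spin -0.002
```

B is home in pocket b. I'll release, rise and go above C, with tool yaw 0.14 so it ends near -1.57 at pocket d.

Request:
step_arm([
  {"claw":1,"translation":[0,0,0],"spin":0},
  {"claw":1,"translation":[0,0,0],"spin":0},
  {"claw":1,"translation":[0,0,0],"spin":0},
  {"claw":1,"translation":[0,0,0],"spin":0},
  {"claw":1,"translation":[0,0,-4],"spin":0},
  {"claw":1,"translation":[0,0,-9],"spin":0},
  {"claw":1,"translation":[0,0,-11],"spin":0},
  {"claw":1,"translation":[0,0,-11],"spin":0},
])

```text
t: 14.68
eef_pos: [0.5664, 0.0721, 0.193]
orientation: [0.849, -0.528, 0.001, -0.001]
ft_force: [-0.6, 0.2, -0.6]
width: 0.0851
```

```bash
python3 - <<'E'
from h import *
s=snap('scene','s7.png');t=snap('top','t7.png')
for c in(t,s):
    q,e=fit_cap(c,(.604,-.2615));print(q.round(4),round(e,3),np.round(rib(c,q),3))
to(.604,-.2615,.17,.14)
E
```

```text
[ 0.6028 -0.2603] 0.159 [ 0.199 40.148  9.796]
[ 0.6042 -0.2629] 0.12 [ 0.267 45.628  8.602]
t 14.78 tcp [0.5653 0.0719 0.1898] phi -1.113 q6 -0.02 F [-0.4  1.1 -0.7] w 0.0854
 -> cm [31.62 11.27  1.98] spin -1.253
```

Request:
step_arm([
  {"claw":1,"translation":[5,1.8,0],"spin":-0.18},
  {"claw":1,"translation":[10,3.6,0],"spin":-0.36},
  {"claw":1,"translation":[15,5.4,0],"spin":-0.54},
  {"claw":1,"translation":[20,7.2,0],"spin":-0.72},
  {"claw":1,"translation":[25,9,1],"spin":-0.9},
  {"claw":1,"translation":[29,10.5,2],"spin":-1.08},
  {"claw":1,"translation":[31.6,11.3,2],"spin":-1.25},
  {"claw":1,"translation":[31.6,11.3,2],"spin":-1.25},
  {"claw":1,"translation":[31.6,11.3,2],"spin":-1.25},
  {"claw":1,"translation":[31.6,11.3,2],"spin":-1.25},
  {"claw":1,"translation":[31.6,11.3,2],"spin":-1.25},
])

```text
t: 16.15
eef_pos: [0.6042, -0.2608, 0.1715]
orientation: [0.998, 0.069, 0.0, 0.0]
ft_force: [-0.1, -0.0, 0.0]
width: 0.0852
```

```bash
python3 - <<'E'
from h import *
s=snap('scene','s8.png');t=snap('top','t8.png')
for nm,p in(('A',(.4564,.0602)),('B',(.5657,.0722))):
  for c in(t,s):
    q,e=fit_cap(c,p,z0=.088,z1=.112);print(nm,q.round(4),round(e,3),np.round(rib(c,q,.112),3))
q,e=fit_cap(s,(.604,-.2615));print(q,e)
to(.604,-.2615,.068,.14); print(r.read_state()['q'].round(2))
E
```

```text
A [0.4551 0.0609] 0.078 [ 0.071 40.363  9.533]
A [0.4552 0.0592] 0.142 [-0.    41.434  9.481]
B [0.5637 0.0715] 0.152 [ 1.464 37.189  9.671]
B [0.5658 0.0699] 0.173 [ 1.684 36.514  9.124]
[ 0.60420647 -0.26292165] 0.12019933914739178
t 16.25 tcp [ 0.6042 -0.261   0.1716] phi 0.138 q6 1.81 F [ 0.3 -0.2  0.4] w 0.0853
 -> cm [-0.03  0.04 10.36] spin -0.002
[-0.1   0.19  0.14  0.   -1.52  1.81]
```

Request:
step_arm([
  {"claw":1,"translation":[0,0,5],"spin":0},
  {"claw":1,"translation":[0,0,8],"spin":0},
  {"claw":1,"translation":[0,0,10.2],"spin":0},
  {"claw":1,"translation":[0,0,10.2],"spin":0},
  {"claw":0.2,"translation":[0,0,10.2],"spin":0},
  {"claw":0.2,"translation":[0,0,10.2],"spin":0},
  {"claw":0.2,"translation":[0,0,10.2],"spin":0},
  {"claw":0.2,"translation":[0,0,10.2],"spin":0},
  {"claw":0.2,"translation":[0,0,10.2],"spin":0},
  {"claw":0.2,"translation":[0,0,10.2],"spin":0},
  {"claw":0.2,"translation":[0,0,10.2],"spin":0},
  {"claw":0.2,"translation":[0,0,10.2],"spin":0},
  {"claw":0.2,"translation":[0,0,5],"spin":0},
  {"claw":0.2,"translation":[0,0,0.5],"spin":0},
  {"claw":0.2,"translation":[0,0,0.5],"spin":0},
], force=60)

```text
t: 18.12
eef_pos: [0.6057, -0.2623, 0.171]
orientation: [0.998, 0.069, 0.003, 0.001]
ft_force: [0.1, 0.1, -2.9]
width: 0.0387
```

```bash
python3 - <<'E'
from h import *
to(.4684,-.0492,.130,.138-1.711)
E
```

```text
t 18.12 tcp [ 0.6057 -0.2623  0.171 ] phi 0.137 q6 1.81 F [ 0.1  0.1 -2.9] w 0.0387
 -> cm [-10.69 -22.98   4.1 ] spin 1.71
```

Request:
step_arm([
  {"claw":0.2,"translation":[-1.2,-2.5,0],"spin":0.17},
  {"claw":0.2,"translation":[-2.4,-5,0],"spin":0.34},
  {"claw":0.2,"translation":[-3.6,-7.5,0],"spin":0.51},
  {"claw":0.2,"translation":[-4.8,-10,0],"spin":0.68},
  {"claw":0.2,"translation":[-6,-12.5,0],"spin":0.85},
  {"claw":0.2,"translation":[-7.2,-15,0],"spin":1.02},
  {"claw":0.2,"translation":[-8.4,-17.5,0],"spin":1.19},
  {"claw":0.2,"translation":[-9.6,-20,0],"spin":1.36},
  {"claw":0.2,"translation":[-10.7,-22,0],"spin":1.53},
  {"claw":0.2,"translation":[-10.7,-23,0],"spin":1.71},
  {"claw":0.2,"translation":[-10.7,-23,3],"spin":1.71},
  {"claw":0.2,"translation":[-10.7,-23,4],"spin":1.71},
  {"claw":0.2,"translation":[-10.7,-23,4],"spin":1.71},
  {"claw":0.2,"translation":[-10.7,-23,4],"spin":1.71},
])

```text
t: 19.88
eef_pos: [0.467, -0.0486, 0.1271]
orientation: [-0.706, 0.708, -0.0, 0.0]
ft_force: [0.8, 0.2, -2.3]
width: 0.0384
```

```bash
python3 - <<'E'
from h import *
to(.4684,-.0492,.0955,.138-1.711)
s=snap('scene','s9.png')
I=ortho(s,.38,.64,-.11,.15,.06,1800)[:467,:467]
cv2.imwrite('pics/g9.png',I[:,:,::-1])
E
```

```text
t 19.88 tcp [ 0.467  -0.0486  0.1271] phi 4.71 q6 -0.33 F [ 0.8  0.2 -2.3] w 0.0384
 -> cm [ 0.06 -0.14  3.16] spin -0.0
```

View pics/g9.png

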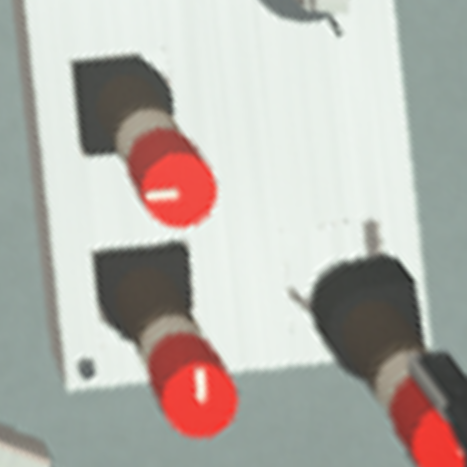

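Tubes A and B are seated, with their edges parallel to the rack. C is aligned above pocket d. Lowering C.

Request:
step_arm([
  {"claw":0.2,"translation":[0.06,-0.14,1],"spin":0},
  {"claw":0.2,"translation":[0.06,-0.14,1.8],"spin":0},
  {"claw":0.2,"translation":[0.06,-0.14,2.3],"spin":0},
  {"claw":0.2,"translation":[0.06,-0.14,2.6],"spin":0},
  {"claw":0.2,"translation":[0.06,-0.12,2.9],"spin":0},
  {"claw":0.2,"translation":[0.06,-0.12,3.1],"spin":0},
  {"claw":0.2,"translation":[0.06,-0.12,3.1],"spin":0},
])

```text
t: 20.8
eef_pos: [0.4681, -0.049, 0.0964]
orientation: [-0.706, 0.708, -0.0, 0.0]
ft_force: [-2.9, 1.4, 4.1]
width: 0.0384
```

```bash
python3 - <<'E'
from h import *
to(.4684,-.0492,.0808,.138-1.711)
E
```

```text
t 20.8 tcp [ 0.4681 -0.049   0.0964] phi 4.711 q6 -0.33 F [-2.9  1.4  4.1] w 0.0384
 -> cm [ 0.02 -0.03  1.56] spin 0.0
```

Request:
step_arm([
  {"claw":0.2,"translation":[0,0,0.2],"spin":0},
  {"claw":0.2,"translation":[0,0.02,0.4],"spin":0},
  {"claw":0.2,"translation":[0,0.02,0.6],"spin":0},
  {"claw":0.2,"translation":[0,0.02,0.6],"spin":0},
])

```text
t: 21.3
eef_pos: [0.4685, -0.0496, 0.0957]
orientation: [-0.707, 0.707, -0.002, 0.001]
ft_force: [-17.7, 5.6, 31.3]
width: 0.0384
```

```bash
python3 - <<'E'
from h import *
to(.4684,-.0492,.0808,.138-1.711)
E
```

```text
t 21.3 tcp [ 0.4685 -0.0496  0.0957] phi 4.711 q6 -0.33 F [-17.7   5.6  31.3] w 0.0384
 -> cm [-0.04  0.01  1.49] spin 0.001
```

It is catching at the mouth of the full-width section, and the reaction is along -x. I'll back off, shift -x by 1 mm and retry.

Request:
step_arm([
  {"claw":0.2,"translation":[0,0,-0.6],"spin":0},
  {"claw":0.2,"translation":[-0.03,0.12,-0.7],"spin":0},
  {"claw":0.2,"translation":[-0.03,0.12,-0.4],"spin":0},
  {"claw":0.2,"translation":[-0.03,0.12,-0.2],"spin":0},
  {"claw":0.2,"translation":[-0.03,0.12,0],"spin":0},
  {"claw":0.2,"translation":[-0.03,0.12,0],"spin":0},
])

```text
t: 22.05
eef_pos: [0.4663, -0.0487, 0.0885]
orientation: [-0.706, 0.708, 0.0, -0.0]
ft_force: [0.8, -1.8, -3.8]
width: 0.0383
```

```bash
python3 - <<'E'
from h import *
to(.4684,-.0492,.0808,.138-1.711); print(r.read_state()['ft_torque'].round(2))
E
```

```text
t 22.05 tcp [ 0.4663 -0.0487  0.0885] phi 4.71 q6 -0.33 F [ 0.8 -1.8 -3.8] w 0.0383
 -> cm [ 0.05 -0.21  0.77] spin 0.0
[-0.5  -0.57  0.02]
```

It slid in freely. I'll finish to the floor, release and rise.

Request:
step_arm([
  {"claw":0.2,"translation":[0,0,0.3],"spin":0},
  {"claw":0.2,"translation":[0,0,0.5],"spin":0},
  {"claw":0.2,"translation":[0,0,0.7],"spin":0},
  {"claw":0.2,"translation":[0,0,0.75],"spin":0},
  {"claw":0.2,"translation":[0,0,0.75],"spin":0},
])

```text
t: 22.68
eef_pos: [0.4666, -0.0489, 0.0829]
orientation: [-0.706, 0.708, -0.0, -0.0]
ft_force: [-2.6, -2.0, 5.2]
width: 0.0386
```

```bash
python3 - <<'E'
from h import *
to(.4684,-.0492,.0808,.138-1.711); print(r.read_state()['ft_torque'].round(2))
E
```

```text
t 22.68 tcp [ 0.4666 -0.0489  0.0829] phi 4.711 q6 -0.33 F [-2.6 -2.   5.2] w 0.0386
 -> cm [ 0.03 -0.18  0.21] spin 0.0
[-0.45  1.04  0.02]
```

Request:
step_arm([
  {"claw":0.2,"translation":[0,0,0.15],"spin":0},
  {"claw":0.2,"translation":[0,0,0.15],"spin":0},
  {"claw":1,"translation":[0,0,0.1],"spin":0},
  {"claw":1,"translation":[0,0,0],"spin":0},
  {"claw":1,"translation":[0,0,0],"spin":0},
  {"claw":1,"translation":[0,0,0],"spin":0},
  {"claw":1,"translation":[0,0,-5],"spin":0},
  {"claw":1,"translation":[0,0,-10],"spin":0},
  {"claw":1,"translation":[0,0,-14],"spin":0},
  {"claw":1,"translation":[5,3,-14],"spin":0},
  {"claw":1,"translation":[10,5,-14],"spin":0},
  {"claw":1,"translation":[15,6,-14],"spin":0},
  {"claw":1,"translation":[15,6,-14],"spin":0},
])

```text
t: 24.3
eef_pos: [0.4051, -0.2011, 0.2218]
orientation: [-0.705, 0.71, -0.0, -0.0]
ft_force: [0.1, -0.7, -0.5]
width: 0.0857
```

```bash
python3 - <<'E'
from h import *
s=snap('scene','s10.png');t=snap('top','t10.png')
for nm,p in(('A',(.4564,.0602)),('B',(.5657,.0722)),('C',(.4684,-.0492))):
  for c in(t,s):
    q,e=fit_cap(c,p,z0=.088,z1=.112);print(nm,q.round(4),round(e,3),np.round(rib(c,q,.112),3))
I=np.hstack([ortho(s,.38,.71,-.12,.14,.07,1500)[:495,:389],ortho(t,.38,.71,-.12,.14,.07,1500)[:495,:389]])
cv2.imwrite('pics/g10.png',I[:,:,::-1]);to(.43,-.31,.2)
I=np.hstack([ortho(c,.33,.54,-.41,-.20,.066,1800)[:377,:377] for c in(s,t)])
cv2.imwrite('pics/tray.png',I[:,:,::-1])
E
```

```text
Traceback (most recent call last):
  File "h.py", line 46, in fit_cap
    k=1+np.argmin(np.hypot(*(ce[1:]-(u-lo)).T)-1e-2*np.minimum(st[1:,4],100));m=(l==k).astype(float)
        ~~~~~~~~~^^^^^^^^^^^^^^^^^^^^^^^^^^^^^^^^^^^^^^^^^^^^^^^^^^^^^^^^^^^^
ValueError: attempt to get argmin of an empty sequence
```

```bash
python3 - <<'E'
from h import *
s=load('s10.npz');t=load('t8.npz')
for nm,p in(('A',(.4564,.0602)),('B',(.5657,.0722)),('C',(.4684,-.0492))):
    try: q,e=fit_cap(s,p,z0=.088,z1=.112);print(nm,q.round(4),round(e,3),np.round(rib(s,q,.112),3))
    except Exception as x: print(nm,x)
I=np.hstack([ortho(s,.38,.71,-.12,.14,.07,1500)[:495,:389],np.pad(ortho(s,.33,.54,-.41,-.20,.066,1800)[:377,:377],((0,118),(0,0),(0,0)))])
cv2.imwrite('pics/g10.png',I[:,:,::-1])
to(.43,-.31,.2)
E
```

```text
A [0.4556 0.0592] 0.139 [1.1000e-02 4.1082e+01 9.4000e+00]
B [0.5658 0.0699] 0.167 [ 1.683 35.617  9.15 ]
C [ 0.4682 -0.0482] 0.155 [-1.5   40.254 10.163]
t 24.4 tcp [ 0.406  -0.1988  0.2216] phi 4.709 q6 0.0 F [0.4 0.7 0.1] w 0.0857
 -> cm [11.11 -2.44  2.16] spin 0.0
```

View pics/g10.png

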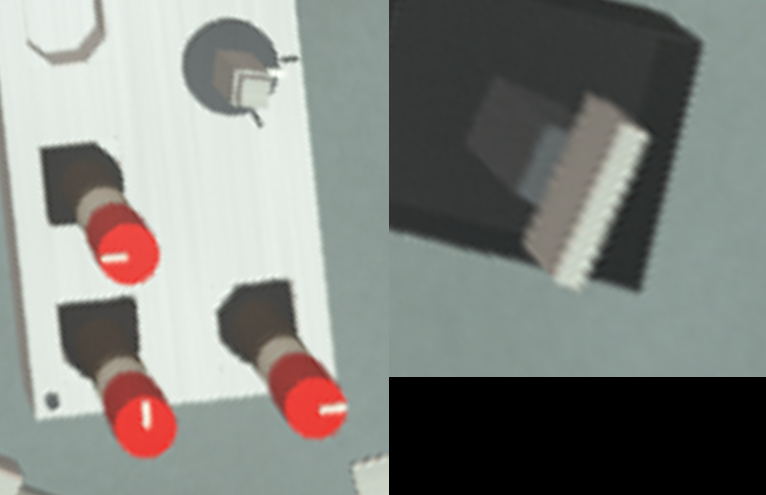

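All three tubes are home. The handle bar shows at about (600,207) in the right panel. I'll fit the handle, shaft pointer and tray numerically.

```bash
python3 - <<'E'
from h import *
P={n:load(n+'.npz') for n in('t0','s0','t5','s8','s10')}
for n,c in P.items(): 
    f=fit_rect(c,(.424,-.316,-.42),.096,.016,.070,1,d=.003);print('bar',n,f[0].round(4),round(f[1],1))
for n in('t0','s10'): print('tray',n,[np.round(x,4) for x in fit_rect(P[n],(.4385,-.2993,-.245),.15,.18,.028,-1,d=.004)])
R=np.array([.5717,.0175]);S=R+Rz(.1096)@[.07,-.055];print('shaft',S)
for n in('t0','t5','s0','s10'):
    c=P[n]; off=np.array([-.0005,.0007]) if n[0]=='t' else np.array([.0005,-.0007])
    # collar pointer: brightness vs angle at radii 14..19mm, z=.036
    a=np.arange(-180,180,2)*np.pi/180
    g=c['color'].astype(float).min(2)
    v=np.mean([samp(g,proj(c,np.c_[S+off+rr*np.c_[np.cos(a),np.sin(a)],np.full(len(a),.037)])) for rr in(.019,.021,.023)],0)
    k=np.argsort(v)[::-1][:8];print(n,np.degrees(a[k]).round(),v[k].round(),np.median(v).round())
    f=fit_rect(c,(*(S+off),.0),.019,.019,.070,1,d=.002,n=60);print('  shaft top',f[0].round(4),round(f[1],1))
E
```

```text
bar t0 [ 0.4253 -0.3139 -0.4183] -72.8
bar s0 [ 0.4286 -0.3148 -0.4204] -60.0
bar t5 [ 0.4253 -0.3139 -0.4166] -75.7
bar s8 [ 0.4173 -0.3097 -0.4262] -50.7
bar s10 [ 0.4286 -0.3148 -0.4207] -61.0
tray t0 [array([ 0.4386, -0.2994, -0.2451]), np.float64(-66.1762)]
tray s10 [array([ 0.4511, -0.3038, -0.2506]), np.float64(-35.0307)]
shaft [ 0.64729593 -0.02951335]
t0 [ -96.  -98.  -94.  -92. -100.  -90. -102.  -88.] [215. 210. 208. 201. 198. 194. 187. 182.] 93.0
  shaft top [ 0.6481 -0.028  -0.0218] -27.9
t5 [ -96.  -98.  -94.  -92. -100.  -90. -102.  -88.] [226. 220. 218. 211. 208. 204. 196. 191.] 98.0
  shaft top [ 0.6481 -0.028  -0.038 ] -28.9
s0 [-150. -148. -146. -144. -142. -152. -140. -138.] [200. 200. 200. 200. 199. 199. 199. 198.] 106.0
  shaft top [ 0.6489 -0.0238 -0.1694] -17.4
s10 [-150. -148. -146. -144. -142. -140. -152. -138.] [203. 203. 203. 203. 202. 202. 202. 202.] 107.0
  shaft top [ 0.6488 -0.0238 -0.1677] -17.9
```

The handle is at (.426,-.314) with yaw -.42. The shaft is at (.647,-.0295) with lock about 0.21, so the shaft yaw is about -.10. Moving above the handle.

Request:
step_arm([
  {"claw":0.6,"translation":[3,-0.5,0],"spin":-0.18},
  {"claw":0.6,"translation":[6,-1,0],"spin":-0.36},
  {"claw":0.6,"translation":[9,-1.5,0],"spin":-0.54},
  {"claw":0.6,"translation":[11.5,-2,2],"spin":-0.72},
  {"claw":0.6,"translation":[11.5,-2,5],"spin":-0.9},
  {"claw":0.6,"translation":[11.5,-2,7],"spin":-1.08},
  {"claw":0.6,"translation":[11.5,-2,9],"spin":-1.155},
  {"claw":0.6,"translation":[11.5,-2,10],"spin":-1.155},
  {"claw":0.6,"translation":[11.5,-2,10],"spin":-1.155},
  {"claw":0.6,"translation":[11.5,-2,10],"spin":-1.155},
])

```text
t: 25.65
eef_pos: [0.4266, -0.3135, 0.1229]
orientation: [0.978, -0.207, 0.001, 0.0]
ft_force: [0.3, -0.3, 0.6]
width: 0.051
```

```bash
python3 - <<'E'
from h import *
s=snap('scene','s11.png')
f=fit_rect(s,(.428,-.315,-.42),.096,.016,.070,1,d=.003);print(f)
to(.426,-.3142,.049,-.419)
E
```

```text
(array([ 0.42854574, -0.31477358, -0.42053274]), np.float64(-61.72671908921242))
t 25.7 tcp [ 0.4265 -0.3136  0.123 ] phi -0.418 q6 1.41 F [-0.5  0.9  0.1] w 0.0513
 -> cm [-0.03  0.07  7.4 ] spin 0.001
```

Not moved. I'll descend and grip, using firm force against a slackening grip.

Request:
step_arm([
  {"claw":0.6,"translation":[0,0.05,4],"spin":0},
  {"claw":0.6,"translation":[0,0.05,6.5],"spin":0},
  {"claw":0.6,"translation":[0,0.05,7.2],"spin":0},
  {"claw":0.6,"translation":[0,0.05,7.4],"spin":0},
  {"claw":0.6,"translation":[0,0.05,7.4],"spin":0},
  {"claw":0,"translation":[0,0.05,7.4],"spin":0},
  {"claw":0,"translation":[0,0.05,7.4],"spin":0},
  {"claw":0,"translation":[0,0.05,7.4],"spin":0},
  {"claw":0,"translation":[0,0.05,7.4],"spin":0},
  {"claw":0,"translation":[0,0.05,7.4],"spin":0},
  {"claw":0,"translation":[0,0.05,7.4],"spin":0},
], force=90)

```text
t: 27.08
eef_pos: [0.4261, -0.3144, 0.0487]
orientation: [0.978, -0.207, 0.001, 0.0]
ft_force: [-0.8, 0.9, 5.7]
width: 0.0137
```

```bash
python3 - <<'E'
from h import *
to(.6473,-.0295,.15,-.1)
E
```

```text
t 27.07 tcp [ 0.4261 -0.3144  0.0487] phi -0.418 q6 1.41 F [-0.8  0.9  5.7] w 0.0137
 -> cm [  8.67 -35.01 -10.13] spin -0.318
```

Request:
step_arm([
  {"claw":0,"translation":[0,0,-5],"spin":0},
  {"claw":0,"translation":[0,0,-10],"spin":0},
  {"claw":0,"translation":[0,0,-11],"spin":0},
  {"claw":0,"translation":[1,-4,-11],"spin":-0.04},
  {"claw":0,"translation":[2,-8,-11],"spin":-0.08},
  {"claw":0,"translation":[3,-12,-11],"spin":-0.12},
  {"claw":0,"translation":[4,-16,-11],"spin":-0.16},
  {"claw":0,"translation":[5,-20,-11],"spin":-0.2},
  {"claw":0,"translation":[6,-24,-11],"spin":-0.24},
  {"claw":0,"translation":[7,-28,-11],"spin":-0.28},
  {"claw":0,"translation":[8,-32,-11],"spin":-0.318},
  {"claw":0,"translation":[8.7,-35,-10.5],"spin":-0.318},
  {"claw":0,"translation":[8.7,-35,-9],"spin":-0.318},
  {"claw":0,"translation":[8.7,-35,-8],"spin":-0.318},
  {"claw":0,"translation":[8.7,-35,-8],"spin":-0.318},
])

```text
t: 28.95
eef_pos: [0.6459, -0.0302, 0.1257]
orientation: [0.999, -0.05, -0.002, 0.0]
ft_force: [0.1, -1.0, -3.4]
width: 0.0142
```

```bash
python3 - <<'E'
from h import *
to(.6473,-.0295,.1087,-.1)
s=snap('scene','s12.png');t=snap('top','t12.png')
cv2.imwrite('pics/g12.png',np.hstack([ortho(c,.57,.73,-.12,.06,.07,2200)[:350,:395] for c in(s,t)])[:,:,::-1])
for nm,p in(('A',(.4564,.0602)),('B',(.5657,.0722)),('C',(.4684,-.0492))):
    q,e=fit_cap(s,p,z0=.088,z1=.112);print(nm,q.round(4),round(e,3))
E
```

```text
t 28.95 tcp [ 0.6459 -0.0302  0.1257] phi -0.101 q6 1.21 F [ 0.1 -1.  -3.4] w 0.0142
 -> cm [ 0.13 -0.09  1.7 ] spin -0.001
A [0.4556 0.0592] 0.139
B [0.5658 0.0699] 0.167
C [ 0.4678 -0.0499] 0.147
```

View pics/g12.png

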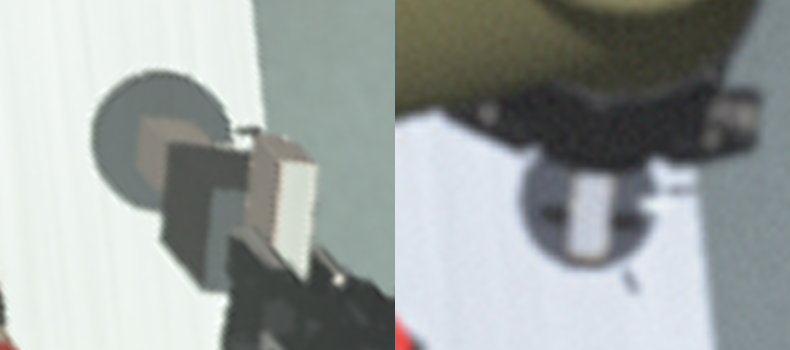

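The handle is held upright above the shaft and roughly aligned. Lowering gently.

Request:
step_arm([
  {"claw":0,"translation":[0.1,-0.08,0.6],"spin":0},
  {"claw":0,"translation":[0.1,-0.08,1.0],"spin":0},
  {"claw":0,"translation":[0.1,-0.08,1.3],"spin":0},
  {"claw":0,"translation":[0.1,-0.08,1.6],"spin":0},
  {"claw":0,"translation":[0.1,-0.08,1.8],"spin":0},
  {"claw":0,"translation":[0.1,-0.08,1.8],"spin":0},
])

```text
t: 29.8
eef_pos: [0.6483, -0.0287, 0.1096]
orientation: [0.999, -0.05, -0.0, 0.0]
ft_force: [0.1, -0.5, -3.1]
width: 0.014
```

```bash
python3 - <<'E'
from h import *
to(.6473,-.0295,.0807,-.1);print(r.read_state()['ft_torque'].round(2))
E
```

```text
t 29.8 tcp [ 0.6483 -0.0287  0.1096] phi -0.1 q6 1.21 F [ 0.1 -0.5 -3.1] w 0.014
 -> cm [-0.09  0.08  2.89] spin 0.0
[0.02 0.02 0.  ]
```

Request:
step_arm([
  {"claw":0,"translation":[-0.09,0.08,0.3],"spin":0},
  {"claw":0,"translation":[-0.09,0.08,0.5],"spin":0},
  {"claw":0,"translation":[-0.09,0.08,0.7],"spin":0},
  {"claw":0,"translation":[-0.09,0.08,0.9],"spin":0},
  {"claw":0,"translation":[-0.09,0.08,0.9],"spin":0},
])

```text
t: 30.42
eef_pos: [0.6472, -0.0295, 0.1005]
orientation: [0.999, -0.05, -0.0, 0.0]
ft_force: [0.1, -1.0, -3.5]
width: 0.014
```

```bash
python3 - <<'E'
from h import *
to(.6473,-.0295,.0807,-.1);print(r.read_state()['ft_torque'].round(2))
E
```

```text
t 30.43 tcp [ 0.6472 -0.0295  0.1005] phi -0.1 q6 1.21 F [ 0.1 -1.  -3.5] w 0.014
 -> cm [0.01 0.   1.98] spin 0.0
[ 0.   -0.    0.01]
```

Request:
step_arm([
  {"claw":0,"translation":[0,0,0.4],"spin":0},
  {"claw":0,"translation":[0,0,0.8],"spin":0},
  {"claw":0,"translation":[0,0,1.2],"spin":0},
  {"claw":0,"translation":[0,0,1.5],"spin":0},
  {"claw":0,"translation":[0,0,1.8],"spin":0},
  {"claw":0,"translation":[0,0,1.97],"spin":0},
  {"claw":0,"translation":[0,0,1.97],"spin":0},
  {"claw":0,"translation":[0,0,1.97],"spin":0},
])

```text
t: 31.42
eef_pos: [0.6474, -0.0295, 0.0813]
orientation: [0.999, -0.05, 0.0, 0.0]
ft_force: [0.2, -0.6, -2.5]
width: 0.0142
```

```bash
python3 - <<'E'
from h import *
to(.6473,-.0295,.0807,-.1);print(r.read_state()['ft_torque'].round(2))
E
```

```text
t 31.43 tcp [ 0.6474 -0.0295  0.0813] phi -0.1 q6 1.21 F [ 0.2 -0.6 -2.5] w 0.0142
 -> cm [-0.01  0.01  0.06] spin 0.0
[ 0.04 -0.03  0.03]
```

The handle is down, within 1 mm. I'll press slightly, hold, then turn clockwise.

Request:
step_arm([
  {"claw":0,"translation":[0,0,0.07],"spin":0},
  {"claw":0,"translation":[0,0,0.07],"spin":0},
  {"claw":0,"translation":[0,0,0.07],"spin":0},
  {"claw":0,"translation":[0,0,0.07],"spin":0.1},
  {"claw":0,"translation":[0,0,0.07],"spin":0.2},
  {"claw":0,"translation":[0,0,0.07],"spin":0.3},
  {"claw":0,"translation":[0,0,0.07],"spin":0.4},
  {"claw":0,"translation":[0,0,0.07],"spin":0.5},
  {"claw":0,"translation":[0,0,0.07],"spin":0.6},
  {"claw":0,"translation":[0,0,0.07],"spin":0.7},
  {"claw":0,"translation":[0,0,0.07],"spin":0.8},
  {"claw":0,"translation":[0,0,0.07],"spin":0.9},
  {"claw":0,"translation":[0,0,0.07],"spin":0.9},
])

```text
t: 33.05
eef_pos: [0.647, -0.0295, 0.0807]
orientation: [0.878, -0.479, -0.0, 0.0]
ft_force: [-3.1, 1.2, -0.0]
width: 0.0141
```

```bash
python3 - <<'E'
from h import *
to(.6473,-.0295,.0807,-1.1);print(r.read_state()['ft_torque'].round(2))
E
```

```text
t 33.05 tcp [ 0.647  -0.0295  0.0807] phi -0.999 q6 0.31 F [-3.1  1.2 -0. ] w 0.0141
 -> cm [ 0.02 -0.02  0.  ] spin 0.101
[ 0.26  1.18 -0.03]
```

Request:
step_arm([
  {"claw":0,"translation":[0,0,0],"spin":0.05},
  {"claw":0,"translation":[0,0,0],"spin":0.1},
  {"claw":0,"translation":[0,0,0],"spin":0.13},
  {"claw":0,"translation":[0,0,0],"spin":0.16},
  {"claw":0,"translation":[0,0,0],"spin":0.16},
])

```text
t: 33.67
eef_pos: [0.647, -0.0295, 0.0807]
orientation: [0.837, -0.548, -0.0, 0.0]
ft_force: [-4.3, 0.9, 2.6]
width: 0.014
```

```bash
python3 - <<'E'
from h import *
to(.6473,-.0295,.0807,-1.1);print(r.read_state()['ft_torque'].round(2))
E
```

```text
t 33.67 tcp [ 0.647  -0.0295  0.0807] phi -1.159 q6 0.15 F [-4.3  0.9  2.6] w 0.014
 -> cm [ 0.01 -0.02  0.  ] spin -0.059
[0.27 1.79 0.09]
```

Request:
step_arm([
  {"claw":0,"translation":[0,0,0],"spin":0.04},
  {"claw":0,"translation":[0,0,0],"spin":0.08},
  {"claw":0,"translation":[0,0,0],"spin":0.08},
  {"claw":0,"translation":[0,0,0],"spin":0.08},
])

```text
t: 34.17
eef_pos: [0.647, -0.0296, 0.0808]
orientation: [0.814, -0.58, -0.0, 0.0]
ft_force: [-5.3, -0.3, 2.3]
width: 0.0143
```

```bash
python3 - <<'E'
from h import *
to(.6473,-.0295,.0807,-1.1);print(r.read_state()['ft_torque'].round(2),r.read_state()['tau'].round(2))
E
```

```text
t 34.17 tcp [ 0.647  -0.0296  0.0808] phi -1.238 q6 0.07 F [-5.3 -0.3  2.3] w 0.0143
 -> cm [ 0.   -0.03  0.01] spin -0.138
[0.23 1.85 0.67] [ -0.81 -43.05  35.18   7.12   1.74  -0.63]
```

The torque rise of 0.67 N m shows the stop. I'll relax the twist within the play and lift straight off.

Request:
step_arm([
  {"claw":0,"translation":[0,0,0],"spin":0},
  {"claw":0,"translation":[0,0,0],"spin":-0.07},
  {"claw":0,"translation":[0,0,0],"spin":-0.09},
  {"claw":0,"translation":[0,0,-1],"spin":-0.09},
  {"claw":0,"translation":[0,0,-2],"spin":-0.09},
  {"claw":0,"translation":[0,0,-3],"spin":-0.09},
  {"claw":0,"translation":[0,0,-4.5],"spin":-0.09},
  {"claw":0,"translation":[0,0,-7],"spin":-0.09},
  {"claw":0,"translation":[0,0,-9],"spin":-0.09},
  {"claw":0,"translation":[0,0,-9],"spin":-0.09},
  {"claw":0,"translation":[0,0,-9],"spin":-0.09},
])

```text
t: 35.55
eef_pos: [0.647, -0.0293, 0.1694]
orientation: [0.839, -0.544, -0.001, 0.0]
ft_force: [0.1, -0.4, -3.5]
width: 0.0141
```

```bash
python3 - <<'E'
from h import *
to(.4265,-.3142,.17,-.42)
s=snap('scene','s13.png')
cv2.imwrite('pics/g13.png',ortho(s,.38,.73,-.14,.14,.036,1500)[:525,:420][:,:,::-1])
E
```

```text
t 35.55 tcp [ 0.647  -0.0293  0.1694] phi -1.15 q6 0.16 F [ 0.1 -0.4 -3.5] w 0.0141
 -> cm [17.   31.76 -0.06] spin -0.73
```

View pics/g13.png

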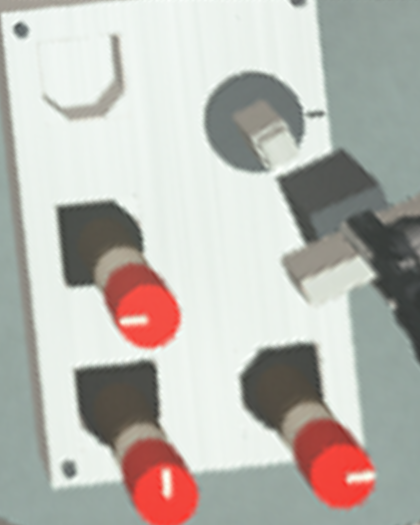

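The shaft has turned, the tubes are in place and the handle is still held. Back to the tray.

Request:
step_arm([
  {"claw":0,"translation":[2,4,0],"spin":-0.1},
  {"claw":0,"translation":[4,8,0],"spin":-0.2},
  {"claw":0,"translation":[6,12,0],"spin":-0.3},
  {"claw":0,"translation":[8.5,16,0],"spin":-0.4},
  {"claw":0,"translation":[10.5,20,0],"spin":-0.5},
  {"claw":0,"translation":[12.5,24,0],"spin":-0.6},
  {"claw":0,"translation":[15,28,0],"spin":-0.7},
  {"claw":0,"translation":[17,31.8,0],"spin":-0.73},
  {"claw":0,"translation":[17,31.8,0],"spin":-0.73},
  {"claw":0,"translation":[17,31.8,4],"spin":-0.73},
  {"claw":0,"translation":[17,31.8,8],"spin":-0.73},
  {"claw":0,"translation":[17,31.8,10],"spin":-0.73},
  {"claw":0,"translation":[17,31.8,11.3],"spin":-0.73},
  {"claw":0,"translation":[17,31.8,11.3],"spin":-0.73},
])

```text
t: 37.35
eef_pos: [0.4263, -0.3141, 0.0565]
orientation: [0.978, -0.208, -0.001, -0.0]
ft_force: [1.1, -0.4, -4.3]
width: 0.0139
```

```bash
python3 - <<'E'
from h import *
to(.4265,-.3142,.049,-.42)
E
```

```text
t 37.35 tcp [ 0.4263 -0.3141  0.0565] phi -0.419 q6 1.41 F [ 1.1 -0.4 -4.3] w 0.0139
 -> cm [0.03 0.   0.75] spin 0.001
```

Request:
step_arm([
  {"claw":0,"translation":[0,0,0.3],"spin":0},
  {"claw":0,"translation":[0,0,0.5],"spin":0},
  {"claw":0,"translation":[0,0,0.7],"spin":0},
  {"claw":0,"translation":[0,0,0.76],"spin":0},
  {"claw":0,"translation":[0,0,0.76],"spin":0},
  {"claw":0.6,"translation":[0,0,0.7],"spin":0},
  {"claw":0.6,"translation":[0,0,0.6],"spin":0},
  {"claw":0.6,"translation":[0,0,0.5],"spin":0},
  {"claw":0.6,"translation":[0,0,0],"spin":0},
  {"claw":0.6,"translation":[0,0,-5],"spin":0},
  {"claw":0.6,"translation":[0,0,-10],"spin":0},
  {"claw":0.6,"translation":[0,0,-15],"spin":0},
  {"claw":0.6,"translation":[-6,3,-16],"spin":0},
  {"claw":0.6,"translation":[-6,8,-16],"spin":0},
  {"claw":0.6,"translation":[-6,12,-16],"spin":0},
  {"claw":0.6,"translation":[-6,12,-16],"spin":0},
])

```text
t: 39.35
eef_pos: [0.3215, -0.4013, 0.2177]
orientation: [0.978, -0.21, -0.0, 0.0]
ft_force: [0.3, 0.5, -0.3]
width: 0.0512
```

```bash
python3 - <<'E'
from h import *
to(.4265,-.3142,.049,-.42)
s=snap('scene','s14.png');t=snap('top','t14.png')
I=np.hstack([ortho(c,.36,.72,-.40,.14,.05,700)[:251,:377] for c in(s,t)])
cv2.imwrite('pics/g14.png',I[:,:,::-1])
print(fit_rect(s,(.428,-.315,-.42),.096,.016,.070,1,d=.003))
S=np.array([.6473,-.0295])
a=np.radians(np.arange(-180,180,2));g=t['color'].astype(float).min(2)
v=np.mean([samp(g,proj(t,np.c_[S+[-.0005,.0007]+q*np.c_[np.cos(a),np.sin(a)],np.full(len(a),.037)])) for q in(.019,.021,.023)],0)
k=np.argsort(v)[::-1][:6];print(np.degrees(a[k]),v[k].round(),np.median(v))
for nm,p in(('A',(.4564,.0602)),('B',(.5657,.0722)),('C',(.4684,-.0492))):
  for n,c in(('s',s),('t',t)):
    q,e=fit_cap(c,p,z0=.088,z1=.112);print(nm,n,q.round(4),round(e,3),np.round(rib(c,q,.112),2))
E
```

```text
t 39.35 tcp [ 0.3215 -0.4013  0.2177] phi -0.423 q6 1.65 F [ 0.3  0.5 -0.3] w 0.0512
 -> cm [  5.99 -12.25  16.87] spin -0.003
(array([ 0.42928171, -0.3147567 , -0.42129064]), np.float64(-61.30988459337178))
[-154. -152. -156. -150. -158. -148.] [215. 214. 212. 209. 204. 199.] 97.30722914236604
A s [0.4556 0.0592] 0.139 [1.000e-02 4.076e+01 9.400e+00]
A t [0.4551 0.0609] 0.079 [ 0.07 37.36  9.57]
B s [0.5658 0.0699] 0.167 [ 1.68 35.62  9.13]
B t [0.564  0.0715] 0.148 [ 1.49 34.12  9.7 ]
C s [ 0.4682 -0.0482] 0.155 [-1.5  39.99 10.15]
C t [ 0.4668 -0.0474] 0.088 [-1.33 35.79  9.61]
```

View pics/g14.png

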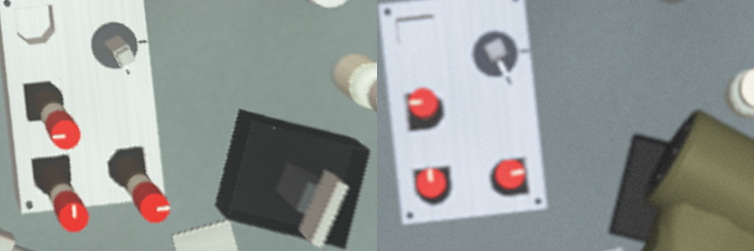

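The pointer at -153° means lock is about 1.21 rad, at the stop. The handle stands in the tray and the tubes are home. One last check is for a fourth tube hidden under the arm's start pose, then I'll hand in.

```bash
python3 - <<'E'
from h import *
t=load('t14.npz')
n,l,st,ce=cv2.connectedComponentsWithStats(redmask(t))
for i in range(1,n):
    if st[i,4]>40: print(ce[i].round(),st[i,4],unproj(t,[ce[i]],.1)[0].round(2))
E
```

```text
[348.  38.] 677 [ 0.96 -0.18  0.1 ]
[243.  42.] 686 [0.96 0.1  0.1 ]
[288.  61.] 678 [ 0.9  -0.02  0.1 ]
[508. 157.] 309 [ 0.63 -0.59  0.1 ]
[132. 185.] 359 [0.58 0.4  0.1 ]
[257. 187.] 164 [0.56 0.07 0.1 ]
[ 11. 217.] 1150 [0.5  0.72 0.1 ]
[304. 224.] 174 [ 0.47 -0.05  0.1 ]
[556. 223.] 101 [ 0.45 -0.71  0.1 ]
[262. 230.] 186 [0.45 0.06 0.1 ]
[556. 247.] 78 [ 0.39 -0.71  0.1 ]
```

No fourth tube on the bench; the remaining red blobs are the boxes, the core holder and the spare cap.

```bash
python3 -c "
from h import *
print(r.hand_in())"
```

```text
the job is handed in; nothing more can be done
None
```

The job is done and handed in at about 39 s of the 192 s allowed; no verdict was reported.

- **Tubes:** Three tubes stood on the bench, and a last search found no fourth. They are now in pockets a, b and d. The one for pocket d caught at the mouth with about 31 N; I backed it off, moved it 1 mm and it slid in.
- **Handle and lock:** I fitted the handle onto the shaft, turned it clockwise until the torque rose at the stop, and put it back in the tray.

**Last checks:**
- The tube caps were within about 2–3 mm of the pocket centres I measured. In the pictures the feet look seated, with their flats parallel to the rack.
- The lock pointer gave about 1.21 rad, which is at the stop.
- The handle stands upright in the tray within about 1 mm of where it began, and the gripper is clear of everything.

**Where the checks disagreed:** the two cameras read the rib angles about 0.06 to 0.2 rad apart. The worst single readings were 0.10 rad off for pocket a, 0.19 for b and 0.13 for d, against the 0.14 limit. The b reading is over the limit, but the other camera put b within 0.01 rad. The foot edges and the snug fit in the pockets made me trust that all three are aligned.

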